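# Stroke the pill organiser's lids shut

## Task

Run a fingertip along the row of lids on the weekly pill organiser in one unbroken stroke, from the first lid (left end) to the last, so that each lid in turn is pressed shut flush, and keep the finger down at the row until the last one is shut. Touch lightly: do not pick up, tip or shove the organiser along, and leave the tumbler, the tin and the teaspoon where they are. Then draw the hand clear.

Things in the scene. Friction and masses are not known exactly. Their poses are not given: they have to be found in the camera images.
- organiser: Weekly pill organiser, standing loose: a straight row of seven equal white boxes with grey lids, 44 mm wide (its x), 230 mm long (its y), 29 mm high, about 0.7 kg. Origin: centre of its underside, z up. Lid 1 is at its +y end (left, seen from the robot), lid 7 at its -y end; lids repeat every 28 mm. A solid white end cap, 16 mm long, level with the shut lids, closes each end of the row.
- row_start (a point): Centre of the top of the end cap before the first lid (+y end), 29 mm above the worktop: the level of the tops of shut lids. Lid 1's hinge lies 10 mm from it towards -y.
- row_end (a point): Centre of the top of the end cap after the last lid (-y end), at the same level, 214 mm from row_start.
- lid_1 (a joint): Opening angle of lid 1 (counted from the +y end), rad: 0 shut flush, grows as it opens; starts ajar, between 0.35 and 0.75. Its hinge lies 10 mm from row_start along the row. Every lid is a flat plate, 43 mm (x) by 25 mm (y), 3 mm thick, hinged on its own +y edge; its -y edge stands up. A fingertip moving towards -y rides over it and presses it down; the other way it catches. Under 2 N shuts it; it stays where it is left.
- lid_2 (a joint): Opening angle of lid 2 (counted from the +y end), rad: 0 shut flush, grows as it opens; starts ajar, between 0.35 and 0.75. Its hinge lies 38 mm from row_start along the row. Made like lid 1.
- lid_3 (a joint): Opening angle of lid 3 (counted from the +y end), rad: 0 shut flush, grows as it opens; starts ajar, between 0.35 and 0.75. Its hinge lies 66 mm from row_start along the row. Made like lid 1.
- lid_4 (a joint): Opening angle of lid 4 (counted from the +y end), rad: 0 shut flush, grows as it opens; starts ajar, between 0.35 and 0.75. Its hinge lies 94 mm from row_start along the row. Made like lid 1.
- lid_5 (a joint): Opening angle of lid 5 (counted from the +y end), rad: 0 shut flush, grows as it opens; starts ajar, between 0.35 and 0.75. Its hinge lies 122 mm from row_start along the row. Made like lid 1.
- lid_6 (a joint): Opening angle of lid 6 (counted from the +y end), rad: 0 shut flush, grows as it opens; starts ajar, between 0.35 and 0.75. Its hinge lies 150 mm from row_start along the row. Made like lid 1.
- lid_7 (a joint): Opening angle of lid 7 (counted from the +y end), rad: 0 shut flush, grows as it opens; starts ajar, between 0.35 and 0.75. Its hinge lies 178 mm from row_start along the row. Made like lid 1.
- tumbler: Clear glass tumbler, 81 mm across, 91 mm high, standing behind the row (bystander). Origin: centre of its foot.
- fish_tin: Low round tin, 86 mm across, 40 mm high, standing behind the row (bystander). Origin: centre of its foot.
- teaspoon: Steel teaspoon, 130 x 27 x 11 mm, lying in front of the row (bystander). Origin: centre of its underside; its length is its x.

How it is judged (in metres and radians):
On the way, in this order (a step that is already met when the one before it is completed fails the run):
1. lid 1 is pressed shut (value of joint lid_1 below 0.12 rad), for 0.04 s.
2. lid 2 is pressed shut (value of joint lid_2 below 0.12 rad), for 0.04 s.
3. lid 3 is pressed shut (value of joint lid_3 below 0.12 rad), for 0.04 s.
4. lid 4 is pressed shut (value of joint lid_4 below 0.12 rad), for 0.04 s.
5. lid 5 is pressed shut (value of joint lid_5 below 0.12 rad), for 0.04 s.
6. lid 6 is pressed shut (value of joint lid_6 below 0.12 rad), for 0.04 s.
7. lid 7 is pressed shut (value of joint lid_7 below 0.12 rad), for 0.04 s.
At the end, for the whole second after the job is handed in: All seven lids are shut (each under 0.12 rad, its free edge within 3 mm of flush); the organiser stands flat and at rest within 25 mm of where it stood; the tumbler, the tin and the teaspoon are within 20 mm of where they were (value of joint each of lid_1, lid_2, lid_3, lid_4, lid_5, lid_6, lid_7 below 0.12 rad and distance of organiser from where it was at the start of the episode below 0.025 m and angle between organiser's own z axis and vertical below 0.05 rad and linear speed of organiser below 0.01 m/s and distance of each of tumbler, fish_tin, teaspoon from where it was at the start of the episode below 0.02 m); the robot touches nothing.
It fails at once if the organiser is lifted, or tipped by more than 0.15 rad (height (world z) of organiser above 0.012 m or angle between organiser's own z axis and vertical above 0.15 rad).
It fails at once if the organiser is shoved more than 40 mm (distance of organiser from where it was at the start of the episode above 0.04 m).
It fails at once if the organiser is pressed hard (over 45 N) (contact force between the fingers and organiser above 45 N).
It fails at once if the stroke is broken: the hand rises some 50 mm off the row after the first lid is shut and before the last one is (value of joint lid_1 below 0.12 rad and not (value of joint lid_7 below 0.12 rad) and z of the grasp point in the frame of organiser above 0.1 m).
It fails at once if the tumbler, the tin or the teaspoon is displaced by more than 30 mm, or the tumbler tipped (distance of any of tumbler, fish_tin, teaspoon from where it was at the start of the episode above 0.03 m or angle between tumbler's own z axis and vertical above 0.3 rad).
It also fails if it takes over 45 s, if anything falls off the work surface, if the arm or the gripper's body presses on something with over 40 N, if the wrist force passes 120 N, or if a joint passes its speed limit or range.

## Robot

A 7-joint arm with a two-finger parallel gripper is mounted at the origin on a cart in front of the work surface, level with it; the furniture and walls round the work are solid. World frame = base frame: x ahead of the robot, y to its left, z up, the work surface at z = 0. Lengths are in mm, angles in rad, forces in N, time in s.
With the tool pointing down it reaches from about 425 to 950 mm from the base axis. Payload 16.7 kg.
Tool frame: the origin (TCP) lies at the very end of the fingers, on their centre line; the grasp point (between the pads) lies 19 mm behind it (r.pinch_z is the distance from the TCP to the grasp point, in mm); z points along the fingers, y is the line along which they close (so a half turn about z gives the same grasp; the last joint's range is limited). The gripper opens to 94 mm and grips with 3 to 60 N. Pads are 16 mm wide; open, the fingers measure 119 mm over their backs; the gripper's body (75 mm by 177 mm) begins 78 mm behind the grasp point.
Start: joints at [-1.44, 0.426, 0.074, 1.606, -0.034, 1.111, -0.067], TCP at [187.064, 648.523, 205.467] pointing down, gripper open.
Joint ranges: [-2.85, 2.85], [-0.5, 2.14], [-1.23, 1.37], [0.21, 2.46], [-1.02, 4.16], [0.16, 2.05], [-2.73, 2.73]. Speed limits (rad/s): [1.89, 1.89, 2.39, 2.39, 3.01, 3.01, 3.01].

## Interface

Orientations are given as a 3x3 rotation matrix whose columns are the frame's x, y, z axes.
In Python, from rig import sensors, viewer, r, spotter gives the robot as it stands.
- The arm moves only by the shell command python3 -m inch 'ROWS' [FORCE]. ROWS is JSON, a list of rows, each an object of numbers: "dx", "dy", "dz": the shift along the tool's x, y, z in units of 25 mm (1.0 is 25 mm); "ax", "ay", "az": the turn, a rotation vector about the tool's x, y, z in units of 8 degrees (1.0 is 8 degrees); "jaw": the closure in counts, from 0 (fully open) to 255 (shut). A call has 1 to 12 rows; each row shifts and turns the commanded pose from where the row before left it, along the tool's axes as they then stand; what a row does not reach is not made up. A row lasts 1/10 s, in which the tool goes at most 50 mm and 8.59 degrees, less where a joint would pass 70% of its speed; a pose out of reach is approached as far as the arm can. A call is refused whole if a number of a shift passes 1 or a number of a turn 1, either way. A call with a gripper value outside its range is refused whole. The fingers move at their own pace and stop on an object; FORCE is the grip in N (left out, the last holds). Time passes only in rows, so rows that do not move let the fingers close. It gives the time, the measured TCP pose, the force, the opening and the grip force at its end, in the units of the state.
- sensors.read_state(): the state, without advancing time (a new reading comes with each control period).
- viewer.snapshot(name): name is "side" or "top" or "wrist"; returns a dict with "img" (384x512x3 uint8, blue, green, red), "camera_matrix" (3x3 intrinsics, pixels), "k1" (the pictures are not rectified: a ray, as slopes to the right and down, at radius r is drawn at 1 + k1 r^2 times it, then the intrinsics apply), "rvec" (rotation vector, rad) and "tvec" (3), from world to camera coordinates, as OpenCV has them. Camera axes: x right, y down, z forward; pixel columns grow to the right and rows downward; lengths in mm; the calibration is good to about 2 mm. A picture is of the moment at which its call begins. There is no depth.
- r.hand_in(): hands the job in; it is judged then, once.
Trained networks look in the newest picture that a camera, given by its name, has taken for a name from the list of things; names that differ only in an ending like _2 or _b are one class to them, and where a whole thing is asked for, a point or a joint stands for the part that bears it (a point fixed in the world has none). Each returns a list of dicts, best first, with "confidence" (0 to 1); they miss things now and then, are a little off and sometimes report something else, mostly with a low value. They report only what shows in the picture. A call takes as long as a camera call.
- spotter.search_frame(camera, name): "box" ([centre column, centre row, width, height] as shares, 0 to 1, of the picture: columns of its width, rows of its height, round what is visible of it).
- spotter.trace(camera, name): "mask" (384x512 bool, what is visible of it) and "box" ([centre column, centre row, width, height] as shares, 0 to 1, of the picture: columns of its width, rows of its height, round what is visible of it).
- spotter.mark_of(camera, name): "at" ([column, row] as shares, 0 to 1, of the picture: columns of its width, rows of its height: a listed point, or the origin of a listed thing).
The state is a dict: "clock": time; "q": joint angles; "qvel": joint speeds; "tau": joint torques, N m; "eef_pos": TCP position; "tcp_rot": TCP orientation; "ft_force": force on the tool from outside, world axes, zero at the start; "moment": the same for the moment, N m; "width": opening from 0.0 (shut) to 1.0 (fully open); "grasp_force": force on a finger pad.
Only numpy, scipy, OpenCV 4.12 (cv2) and the standard library are available. Lean on these libraries where they do the work, as an engineer would, in place of code of your own. Each camera call takes 0.05 s, during which the arm holds its last target. There are 200 camera calls.

## Working session

There is one attempt and no reset: what is moved stays moved. The work goes in short steps, Python scripts to look and compute and a shell command to move; the robot and the scene stay as the last step left them, time stands still between calls to the robot, and variables do not carry over. Pictures are saved under pics/ and viewed, at most 11 in all, crops included, and the job is handed in when it is done.

```bash
mkdir -p pics
cat > h.py <<'E'
import numpy as np, cv2
from rig import sensors, viewer, r, spotter
def ray(s,px):
    K=np.array(s["camera_matrix"],float);k=s["k1"]
    d=np.array([k,0,0,0],float)
    n=cv2.undistortPoints(np.array([[px]],float),K,d)[0,0]
    R=cv2.Rodrigues(np.array(s["rvec"],float))[0];t=np.array(s["tvec"],float).ravel()
    return -R.T@t, R.T@np.array([n[0],n[1],1])
def onz(s,px,z):
    o,d=ray(s,px); return o+d*(z-o[2])/d[2]
def proj(s,P):
    return cv2.projectPoints(np.array(P,float).reshape(-1,1,3),np.array(s["rvec"],float),np.array(s["tvec"],float),np.array(s["camera_matrix"],float),np.array([s["k1"],0,0,0],float))[0][:,0]
E
python3 - <<'E'
from h import *
ims=[]
for c in("top","side"):
    s=viewer.snapshot(c);ims.append(s["img"])
    for n,z in(("row_start",29),("row_end",29),("organiser",0),("tumbler",0),("fish_tin",0),("teaspoon",0)):
        for m in spotter.mark_of(c,n)[:2]:
            p=np.array(m["at"])*[512,384]; print(c,n,p.round(1),onz(s,p,z).round(1),round(m["confidence"],2))
for c,i in zip(("top","side"),ims): cv2.imwrite(f"pics/{c}0.png",i)
st=sensors.read_state();print(st["clock"],st["eef_pos"],np.round(st["tcp_rot"],3),st["width"],r.pinch_z)
E
```

```text
top row_start [178.3 208.1] [539.   77.1  29. ] 0.9
top row_end [279.7 233.8] [ 486.7 -125.5   29. ] 0.85
top organiser [227.1 221.9] [513.4 -19.3   0. ] 0.61
top tumbler [227.4 147.1] [672.5 -19.1   0. ] 0.7
top fish_tin [285.8 172.1] [ 617.7 -142.2    0. ] 0.68
top teaspoon [232.8 260.4] [435.2 -31.3   0. ] 0.57
top teaspoon [280.  232.2] [ 491.8 -128.1    0. ] 0.57
side row_start [202.8 236.8] [546.6  78.7  29. ] 0.6
side row_end [298.7 215.2] [ 482.9 -127.1   29. ] 0.91
side organiser [252.3 232. ] [511.9 -24.4   0. ] 0.75
side tumbler [217.3 177. ] [679.4 -24.5  -0. ] 0.55
side fish_tin [272.  174.2] [ 617.5 -142.     0. ] 0.59
side teaspoon [272.9 256.5] [439.1 -33.6   0. ] 0.54
0.7 [187.04957342 648.53399961 205.50023629] [[-0.961  0.277 -0.   ]
 [ 0.277  0.961  0.   ]
 [ 0.    -0.    -1.   ]] 0.996328951345085 18.8
```

View pics/top0.png

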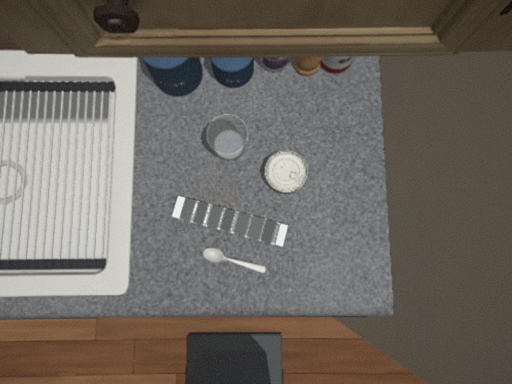

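View pics/side0.png

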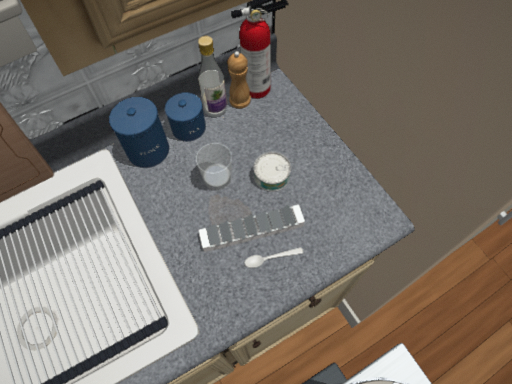

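Top view: the row runs from the left cap (178,208) to the right cap (280,234), with the tumbler (228,140) and tin (286,172) behind it and the spoon (233,260) in front. The side view agrees. I'll close the fingers and travel high towards the row start.

```bash
python3 -m inch '[{"dx":-1,"dy":-0.9,"jaw":255},{"dx":-1,"dy":-0.9,"jaw":255},{"dx":-1,"dy":-0.9,"jaw":255},{"dx":-1,"dy":-0.9,"jaw":255},{"dx":-1,"dy":-0.9,"jaw":255},{"dx":-1,"dy":-0.9,"jaw":255},{"dx":-1,"dy":-0.9,"jaw":255},{"dx":-1,"dy":-0.9,"jaw":255},{"dx":-1,"dy":-0.9,"jaw":255},{"dx":-1,"dy":-0.9,"jaw":255}]' 10
python3 -m inch '[{"dx":-1,"dy":-0.9,"jaw":255},{"dx":-1,"dy":-0.9,"jaw":255},{"dx":-1,"dy":-0.9,"jaw":255},{"dx":-1,"dy":-0.9,"jaw":255},{"dx":-1,"dy":-0.9,"jaw":255},{"dx":-1,"dy":-0.9,"jaw":255},{"dx":-1,"dy":-0.9,"jaw":255},{"dx":-1,"dy":-0.9,"jaw":255},{"dx":-1,"dy":-0.9,"jaw":255},{"jaw":255}]'
python3 - <<'E'
from h import *
s=viewer.snapshot("wrist");cv2.imwrite("pics/w1.png",s["img"])
for n in("row_start","row_end"):
    for m in spotter.mark_of("wrist",n)[:2]:
        p=np.array(m["at"])*[512,384]; print(n,p.round(1),onz(s,p,29).round(1),round(m["confidence"],2))
for m in spotter.trace("wrist","organiser")[:1]:
    print(m["box"],m["confidence"]);np.save("m.npy",m["mask"])
st=sensors.read_state();print(st["clock"],st["eef_pos"],np.round(st["tcp_rot"],3),st["width"],st["ft_force"])
E
```

```text
0.9 [187.0731956  648.5368557  205.48406705] [[-0.961  0.277 -0.   ]
 [ 0.277  0.961 -0.   ]
 [ 0.    -0.    -1.   ]] 1.0027341822171072 [0.41401079 0.28098658 0.39059138]$[0]: bad value
$[0]: bad value
```

View pics/w1.png

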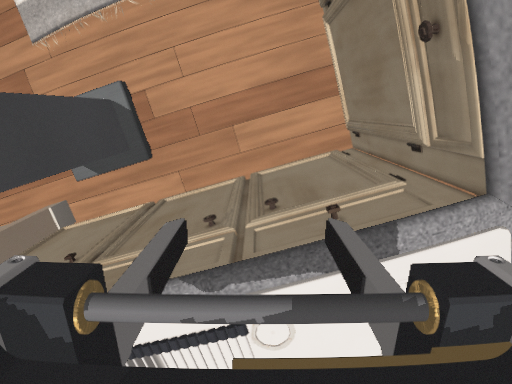

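The wrist picture shows only floor, cabinet and sink edge, because the move was refused. I'll try rows with every key given.

```bash
python3 -m inch '[{"dx":-1,"dy":-0.9,"dz":0,"ax":0,"ay":0,"az":0,"jaw":255}]' 10
```

```text
clock: 1.0
eef_pos: [201.7, 622.2, 204.9]
tcp_rot: [[-0.962, 0.273, -0.001], [0.273, 0.962, 0.001], [0.001, 0.0, -1.0]]
ft_force: [0.5, -0.1, -0.1]
width: 0.945
grasp_force: 0.0
```

```bash
python3 -m inch '[{"dx":-1,"dy":-0.9,"dz":0,"ax":0,"ay":0,"az":0,"jaw":255},{"dx":-1,"dy":-0.9,"dz":0,"ax":0,"ay":0,"az":0,"jaw":255},{"dx":-1,"dy":-0.9,"dz":0,"ax":0,"ay":0,"az":0,"jaw":255},{"dx":-1,"dy":-0.9,"dz":0,"ax":0,"ay":0,"az":0,"jaw":255},{"dx":-1,"dy":-0.9,"dz":0,"ax":0,"ay":0,"az":0,"jaw":255},{"dx":-1,"dy":-0.9,"dz":0,"ax":0,"ay":0,"az":0,"jaw":255},{"dx":-1,"dy":-0.9,"dz":0,"ax":0,"ay":0,"az":0,"jaw":255},{"dx":-1,"dy":-0.9,"dz":0,"ax":0,"ay":0,"az":0,"jaw":255},{"dx":-1,"dy":-0.9,"dz":0,"ax":0,"ay":0,"az":0,"jaw":255},{"dx":-1,"dy":-0.9,"dz":0,"ax":0,"ay":0,"az":0,"jaw":255}]'
python3 -m inch '[{"dx":-1,"dy":-0.9,"dz":0,"ax":0,"ay":0,"az":0,"jaw":255},{"dx":-1,"dy":-0.9,"dz":0,"ax":0,"ay":0,"az":0,"jaw":255},{"dx":-1,"dy":-0.9,"dz":0,"ax":0,"ay":0,"az":0,"jaw":255},{"dx":-1,"dy":-0.9,"dz":0,"ax":0,"ay":0,"az":0,"jaw":255},{"dx":-1,"dy":-0.9,"dz":0,"ax":0,"ay":0,"az":0,"jaw":255},{"dx":-1,"dy":-0.9,"dz":0,"ax":0,"ay":0,"az":0,"jaw":255},{"dx":-1,"dy":-0.9,"dz":0,"ax":0,"ay":0,"az":0,"jaw":255},{"dx":-1,"dy":-0.9,"dz":0,"ax":0,"ay":0,"az":0,"jaw":255},{"dx":0,"dy":0,"dz":0,"ax":0,"ay":0,"az":0,"jaw":255},{"dx":0,"dy":0,"dz":0,"ax":0,"ay":0,"az":0,"jaw":255}]'
cat > look.py <<'E'
from h import *
import sys
s=viewer.snapshot("wrist");cv2.imwrite(sys.argv[1],s["img"])
for n in("row_start","row_end"):
    for m in spotter.mark_of("wrist",n)[:2]:
        p=np.array(m["at"])*[512,384]; print(n,p.round(1),onz(s,p,29).round(1),round(m["confidence"],2))
st=sensors.read_state();print(st["clock"],st["eef_pos"],np.round(st["tcp_rot"],4),st["width"],st["ft_force"])
E
python3 look.py pics/w2.png
```

```text
clock: 2.0
eef_pos: [383.3, 333.3, 205.7]
tcp_rot: [[-0.961, 0.277, 0.0], [0.277, 0.961, 0.0], [-0.0, 0.0, -1.0]]
ft_force: [0.5, 0.5, -1.0]
width: 0.1
grasp_force: 0.0
clock: 3.0
eef_pos: [525.0, 105.7, 205.4]
tcp_rot: [[-0.96, 0.279, -0.0], [0.279, 0.96, -0.0], [0.0, -0.0, -1.0]]
ft_force: [-0.6, 0.2, -0.5]
width: 0.006
grasp_force: 0.0
row_start [235.6 195.7] [543.8  71.4  29. ] 0.63
row_end [ 82.3 195.2] [ 486.  -125.6   29. ] 0.87
3.15 [524.49152974 107.21948355 205.46979577] [[-9.613e-01  2.756e-01 -2.000e-04]
 [ 2.756e-01  9.613e-01  3.000e-04]
 [ 3.000e-04  2.000e-04 -1.000e+00]] 0.005555200089202751 [ 0.79007055  0.36669717 -0.46960851]
```

View pics/w2.png

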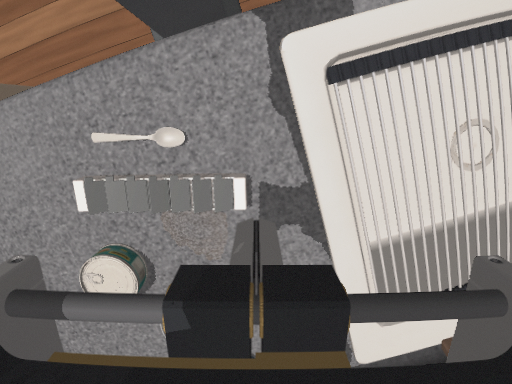

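Wrist picture: the row is level in the image, with the end caps at about (81,195) for row_end and (240,193) for row_start. The net's row_start is 4 px off the cap centre, so I'll take white-cap centroids instead.

```bash
cat > caps.py <<'E'
from h import *
import sys
s=viewer.snapshot("wrist");img=s["img"];g=cv2.inRange(img,(185,185,185),(255,255,255))
g[:165]=0;g[225:]=0;g[:,265:]=0
g=cv2.morphologyEx(g,cv2.MORPH_OPEN,np.ones((4,4),np.uint8))
n,l,stt,c=cv2.connectedComponentsWithStats(g)
P=[]
for i in range(1,n):
    if stt[i,4]>60:
        rc=cv2.minAreaRect(np.argwhere(l==i)[:,::-1].astype(np.float32))
        P.append(onz(s,rc[0],29));print(stt[i],c[i].round(1),rc,P[-1].round(1))
d=P[1]-P[0];print(np.linalg.norm(d),np.degrees(np.arctan2(d[0],d[1])))
E
python3 caps.py
```

```text
[233 179  13  32 368] [239.  194.8] ((239.0056610107422, 194.61880493164062), (31.297870635986328, 11.463201522827148), 87.27368927001953) [543.1  77.6  29. ]
[ 73 182  14  30 287] [ 79.7 196.2] ((79.98077392578125, 196.4038543701172), (30.98634910583496, 9.60969066619873), 78.69007110595703) [ 486.8 -128.    29. ]
213.18426885077656 -164.6783251625176
```

```bash
python3 -m inch '[{"dx":0,"dy":0,"dz":0,"ax":0,"ay":0,"az":-0.085,"jaw":255},{"dx":-0.5,"dy":-0.35,"dz":0.5,"ax":0,"ay":0,"az":0,"jaw":255},{"dx":-0.53,"dy":-0.35,"dz":1,"ax":0,"ay":0,"az":0,"jaw":255},{"dx":0,"dy":0,"dz":1,"ax":0,"ay":0,"az":0,"jaw":255},{"dx":0,"dy":0,"dz":1,"ax":0,"ay":0,"az":0,"jaw":255},{"dx":0,"dy":0,"dz":1,"ax":0,"ay":0,"az":0,"jaw":255},{"dx":0,"dy":0,"dz":1,"ax":0,"ay":0,"az":0,"jaw":255},{"dx":0,"dy":0,"dz":0.7,"ax":0,"ay":0,"az":0,"jaw":255},{"dx":0,"dy":0,"dz":0.4,"ax":0,"ay":0,"az":0,"jaw":255},{"dx":0,"dy":0,"dz":0,"ax":0,"ay":0,"az":0,"jaw":255},{"dx":0,"dy":0,"dz":0,"ax":0,"ay":0,"az":0,"jaw":255}]'
python3 look.py pics/w3.png; python3 -c "
from h import *
s=viewer.snapshot('side');cv2.imwrite('pics/s3.png',cv2.resize(s['img'][150:300,150:350],None,fx=4,fy=4))"
```

```text
clock: 4.3
eef_pos: [545.5, 82.6, 41.1]
tcp_rot: [[-0.964, 0.265, 0.0], [0.265, 0.964, 0.0], [-0.0, 0.0, -1.0]]
ft_force: [0.2, 0.2, -0.1]
width: 0.005
grasp_force: 0.0
row_start [246.1 224.3] [543.5  74.3  29. ] 0.75
row_end [247.5 221.2] [541.5  75.9  29. ] 0.55
4.45 [545.67450619  82.59825299  41.40485184] [[-9.641e-01  2.656e-01  1.300e-03]
 [ 2.656e-01  9.641e-01  5.000e-04]
 [-1.100e-03  8.000e-04 -1.000e+00]] 0.005672993139771983 [ 0.31414044 -0.45471133 -0.2299854 ]
```

View pics/w3.png

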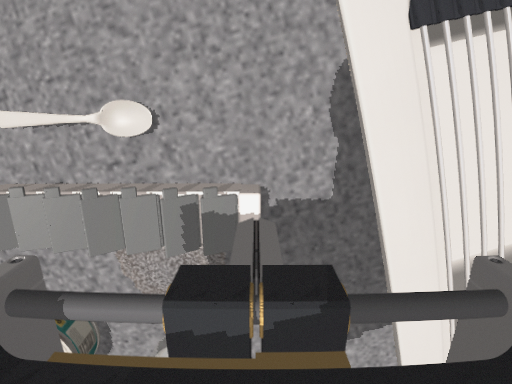

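View pics/s3.png

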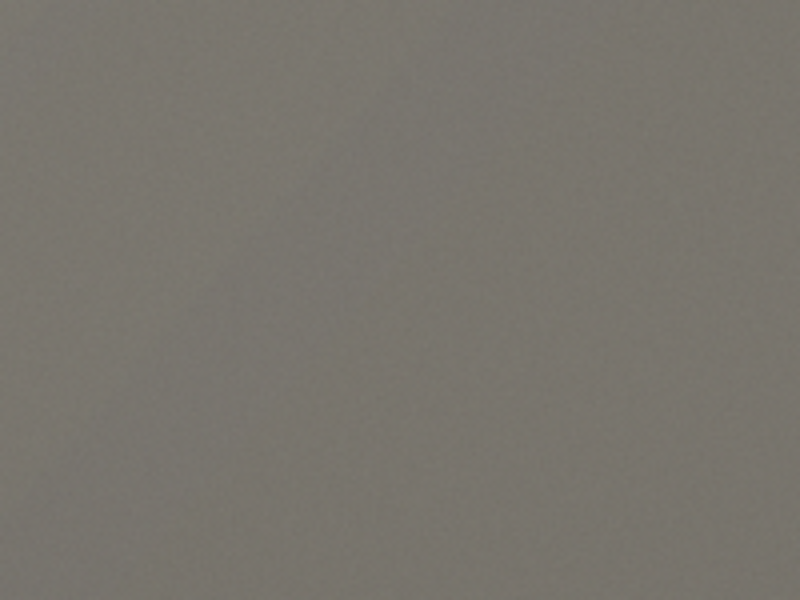

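The wrist picture shows the finger over the left cap (about (250,210)), with the lids ajar beyond it. The side view is blocked by the arm. Next I'll probe the cap height gently.

```bash
python3 -m inch '[{"dx":0,"dy":0,"dz":0.3,"ax":0,"ay":0,"az":0,"jaw":255},{"dx":0,"dy":0,"dz":0.1,"ax":0,"ay":0,"az":0,"jaw":255},{"dx":0,"dy":0,"dz":0,"ax":0,"ay":0,"az":0,"jaw":255}]'
python3 -m inch '[{"dx":0,"dy":0,"dz":0.04,"ax":0,"ay":0,"az":0,"jaw":255},{"dx":0,"dy":0,"dz":0,"ax":0,"ay":0,"az":0,"jaw":255}]'
python3 -m inch '[{"dx":0,"dy":0,"dz":0.04,"ax":0,"ay":0,"az":0,"jaw":255},{"dx":0,"dy":0,"dz":0,"ax":0,"ay":0,"az":0,"jaw":255}]'
```

```text
clock: 4.8
eef_pos: [544.8, 82.3, 29.9]
tcp_rot: [[-0.964, 0.266, -0.001], [0.266, 0.964, -0.0], [0.001, -0.001, -1.0]]
ft_force: [0.4, -0.1, -0.1]
width: 0.006
grasp_force: 0.0
clock: 5.0
eef_pos: [545.1, 82.3, 29.5]
tcp_rot: [[-0.964, 0.266, -0.0], [0.266, 0.964, -0.0], [0.0, -0.0, -1.0]]
ft_force: [0.5, -0.3, -0.7]
width: 0.006
grasp_force: 0.0
clock: 5.2
eef_pos: [545.3, 82.3, 29.2]
tcp_rot: [[-0.964, 0.266, 0.0], [0.266, 0.964, 0.0], [0.0, 0.0, -1.0]]
ft_force: [-5.7, -1.5, 16.4]
width: 0.006
grasp_force: 8.2
```

```bash
python3 -m inch '[{"dx":0,"dy":0,"dz":-0.264,"ax":0,"ay":0,"az":0,"jaw":255},{"dx":0,"dy":-0.092,"dz":0,"ax":0,"ay":0,"az":0,"jaw":255}]'
python3 -m inch '[{"dx":0,"dy":-0.112,"dz":0.04,"ax":0,"ay":0,"az":0,"jaw":255},{"dx":0,"dy":-0.112,"dz":0.04,"ax":0,"ay":0,"az":0,"jaw":255},{"dx":0,"dy":-0.112,"dz":0.04,"ax":0,"ay":0,"az":0,"jaw":255},{"dx":0,"dy":-0.112,"dz":0.04,"ax":0,"ay":0,"az":0,"jaw":255},{"dx":0,"dy":-0.112,"dz":0.04,"ax":0,"ay":0,"az":0,"jaw":255},{"dx":0,"dy":-0.112,"dz":0.032,"ax":0,"ay":0,"az":0,"jaw":255},{"dx":0,"dy":-0.112,"dz":0,"ax":0,"ay":0,"az":0,"jaw":255},{"dx":0,"dy":0,"dz":0,"ax":0,"ay":0,"az":0,"jaw":255}]'
python3 - <<'E'
from h import *
s=viewer.snapshot("wrist");cv2.imwrite("pics/w4.png",s["img"])
s=viewer.snapshot("top");cv2.imwrite("pics/t4.png",s["img"])
E
```

```text
clock: 5.4
eef_pos: [545.0, 80.4, 35.8]
tcp_rot: [[-0.964, 0.266, 0.001], [0.266, 0.964, 0.0], [-0.001, 0.001, -1.0]]
ft_force: [-0.3, 0.3, -1.0]
width: 0.003
grasp_force: 0.0
clock: 6.2
eef_pos: [539.3, 60.8, 29.3]
tcp_rot: [[-0.964, 0.266, 0.0], [0.266, 0.964, -0.0], [-0.0, -0.0, -1.0]]
ft_force: [0.2, -1.9, 1.7]
width: 0.008
grasp_force: 1.1
```

View pics/w4.png

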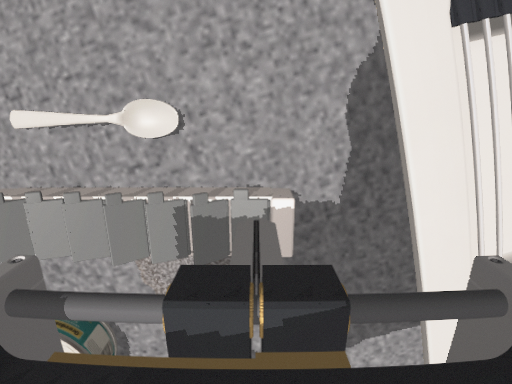

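The wrist picture shows the finger pressing lid 1 (cols 232–272) with about 2 N, and lids 2 onward still ajar to the left. I'll continue with the same wave.

```bash
python3 -m inch '[{"dx":0,"dy":-0.112,"dz":-0.052,"ax":0,"ay":0,"az":0,"jaw":255},{"dx":0,"dy":-0.112,"dz":-0.1,"ax":0,"ay":0,"az":0,"jaw":255},{"dx":0,"dy":-0.112,"dz":-0.08,"ax":0,"ay":0,"az":0,"jaw":255},{"dx":0,"dy":-0.112,"dz":0.04,"ax":0,"ay":0,"az":0,"jaw":255},{"dx":0,"dy":-0.112,"dz":0.04,"ax":0,"ay":0,"az":0,"jaw":255},{"dx":0,"dy":-0.112,"dz":0.04,"ax":0,"ay":0,"az":0,"jaw":255},{"dx":0,"dy":-0.112,"dz":0.04,"ax":0,"ay":0,"az":0,"jaw":255},{"dx":0,"dy":-0.112,"dz":0.04,"ax":0,"ay":0,"az":0,"jaw":255},{"dx":0,"dy":-0.112,"dz":0.032,"ax":0,"ay":0,"az":0,"jaw":255},{"dx":0,"dy":-0.112,"dz":0,"ax":0,"ay":0,"az":0,"jaw":255},{"dx":0,"dy":0,"dz":0,"ax":0,"ay":0,"az":0,"jaw":255}]'
python3 - <<'E'
from h import *
s=viewer.snapshot("wrist");cv2.imwrite("pics/w5.png",s["img"][150:280,:])
E
```

```text
clock: 7.4
eef_pos: [531.9, 33.8, 29.3]
tcp_rot: [[-0.964, 0.266, 0.0], [0.266, 0.964, -0.0], [-0.0, -0.0, -1.0]]
ft_force: [-0.4, -1.7, 2.8]
width: 0.007
grasp_force: 1.1
```

View pics/w5.png

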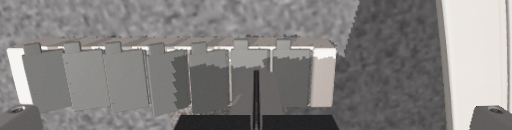

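Lid 1 (cols 272–310) lies flush, lid 2 is under the finger (232–272), and the others are still ajar. The light force repeats, so I'll do lids 3 and 4.

```bash
python3 -m inch '[{"dx":0,"dy":-0.112,"dz":-0.052,"ax":0,"ay":0,"az":0,"jaw":255},{"dx":0,"dy":-0.112,"dz":-0.1,"ax":0,"ay":0,"az":0,"jaw":255},{"dx":0,"dy":-0.112,"dz":-0.08,"ax":0,"ay":0,"az":0,"jaw":255},{"dx":0,"dy":-0.112,"dz":0.04,"ax":0,"ay":0,"az":0,"jaw":255},{"dx":0,"dy":-0.112,"dz":0.04,"ax":0,"ay":0,"az":0,"jaw":255},{"dx":0,"dy":-0.112,"dz":0.04,"ax":0,"ay":0,"az":0,"jaw":255},{"dx":0,"dy":-0.112,"dz":0.04,"ax":0,"ay":0,"az":0,"jaw":255},{"dx":0,"dy":-0.112,"dz":0.04,"ax":0,"ay":0,"az":0,"jaw":255},{"dx":0,"dy":-0.112,"dz":0.032,"ax":0,"ay":0,"az":0,"jaw":255},{"dx":0,"dy":-0.112,"dz":0,"ax":0,"ay":0,"az":0,"jaw":255},{"dx":0,"dy":0,"dz":0,"ax":0,"ay":0,"az":0,"jaw":255}]'
python3 -m inch '[{"dx":0,"dy":-0.112,"dz":-0.052,"ax":0,"ay":0,"az":0,"jaw":255},{"dx":0,"dy":-0.112,"dz":-0.1,"ax":0,"ay":0,"az":0,"jaw":255},{"dx":0,"dy":-0.112,"dz":-0.08,"ax":0,"ay":0,"az":0,"jaw":255},{"dx":0,"dy":-0.112,"dz":0.04,"ax":0,"ay":0,"az":0,"jaw":255},{"dx":0,"dy":-0.112,"dz":0.04,"ax":0,"ay":0,"az":0,"jaw":255},{"dx":0,"dy":-0.112,"dz":0.04,"ax":0,"ay":0,"az":0,"jaw":255},{"dx":0,"dy":-0.112,"dz":0.04,"ax":0,"ay":0,"az":0,"jaw":255},{"dx":0,"dy":-0.112,"dz":0.04,"ax":0,"ay":0,"az":0,"jaw":255},{"dx":0,"dy":-0.112,"dz":0.032,"ax":0,"ay":0,"az":0,"jaw":255},{"dx":0,"dy":-0.112,"dz":0,"ax":0,"ay":0,"az":0,"jaw":255},{"dx":0,"dy":0,"dz":0,"ax":0,"ay":0,"az":0,"jaw":255}]'
python3 - <<'E'
from h import *
s=viewer.snapshot("wrist");cv2.imwrite("pics/w6.png",s["img"][150:280,:])
E
```

```text
clock: 8.55
eef_pos: [524.4, 6.8, 29.3]
tcp_rot: [[-0.964, 0.266, 0.0], [0.266, 0.964, -0.0], [-0.0, -0.0, -1.0]]
ft_force: [-0.4, -1.5, 1.9]
width: 0.004
grasp_force: 1.0
clock: 9.65
eef_pos: [517.0, -20.2, 29.3]
tcp_rot: [[-0.964, 0.266, 0.0], [0.266, 0.964, -0.0], [-0.0, -0.0, -1.0]]
ft_force: [0.9, -1.9, 2.9]
width: 0.009
grasp_force: 1.1
```

View pics/w6.png

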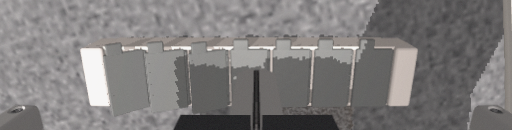

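Lids 1–3 are flush (gaps evenly lit), lid 4 is under the finger at cols 232–272, and 5–7 are ajar. The organiser is still in phase with the finger. Lids 5–7 next.

```bash
for i in 1; do python3 -m inch '[{"dx":0,"dy":-0.112,"dz":-0.052,"ax":0,"ay":0,"az":0,"jaw":255},{"dx":0,"dy":-0.112,"dz":-0.1,"ax":0,"ay":0,"az":0,"jaw":255},{"dx":0,"dy":-0.112,"dz":-0.08,"ax":0,"ay":0,"az":0,"jaw":255},{"dx":0,"dy":-0.112,"dz":0.04,"ax":0,"ay":0,"az":0,"jaw":255},{"dx":0,"dy":-0.112,"dz":0.04,"ax":0,"ay":0,"az":0,"jaw":255},{"dx":0,"dy":-0.112,"dz":0.04,"ax":0,"ay":0,"az":0,"jaw":255},{"dx":0,"dy":-0.112,"dz":0.04,"ax":0,"ay":0,"az":0,"jaw":255},{"dx":0,"dy":-0.112,"dz":0.04,"ax":0,"ay":0,"az":0,"jaw":255},{"dx":0,"dy":-0.112,"dz":0.032,"ax":0,"ay":0,"az":0,"jaw":255},{"dx":0,"dy":-0.112,"dz":0,"ax":0,"ay":0,"az":0,"jaw":255},{"dx":0,"dy":0,"dz":0,"ax":0,"ay":0,"az":0,"jaw":255}]'; done
python3 -m inch '[{"dx":0,"dy":-0.112,"dz":-0.052,"ax":0,"ay":0,"az":0,"jaw":255},{"dx":0,"dy":-0.112,"dz":-0.1,"ax":0,"ay":0,"az":0,"jaw":255},{"dx":0,"dy":-0.112,"dz":-0.08,"ax":0,"ay":0,"az":0,"jaw":255},{"dx":0,"dy":-0.112,"dz":0.04,"ax":0,"ay":0,"az":0,"jaw":255},{"dx":0,"dy":-0.112,"dz":0.04,"ax":0,"ay":0,"az":0,"jaw":255},{"dx":0,"dy":-0.112,"dz":0.04,"ax":0,"ay":0,"az":0,"jaw":255},{"dx":0,"dy":-0.112,"dz":0.04,"ax":0,"ay":0,"az":0,"jaw":255},{"dx":0,"dy":-0.112,"dz":0.04,"ax":0,"ay":0,"az":0,"jaw":255},{"dx":0,"dy":-0.112,"dz":0.032,"ax":0,"ay":0,"az":0,"jaw":255},{"dx":0,"dy":-0.112,"dz":0,"ax":0,"ay":0,"az":0,"jaw":255},{"dx":0,"dy":0,"dz":0,"ax":0,"ay":0,"az":0,"jaw":255}]'
python3 -m inch '[{"dx":0,"dy":-0.112,"dz":-0.052,"ax":0,"ay":0,"az":0,"jaw":255},{"dx":0,"dy":-0.112,"dz":-0.1,"ax":0,"ay":0,"az":0,"jaw":255},{"dx":0,"dy":-0.112,"dz":-0.08,"ax":0,"ay":0,"az":0,"jaw":255},{"dx":0,"dy":-0.112,"dz":0.04,"ax":0,"ay":0,"az":0,"jaw":255},{"dx":0,"dy":-0.112,"dz":0.04,"ax":0,"ay":0,"az":0,"jaw":255},{"dx":0,"dy":-0.112,"dz":0.04,"ax":0,"ay":0,"az":0,"jaw":255},{"dx":0,"dy":-0.112,"dz":0.04,"ax":0,"ay":0,"az":0,"jaw":255},{"dx":0,"dy":-0.112,"dz":0.04,"ax":0,"ay":0,"az":0,"jaw":255},{"dx":0,"dy":-0.112,"dz":0.032,"ax":0,"ay":0,"az":0,"jaw":255},{"dx":0,"dy":-0.112,"dz":0,"ax":0,"ay":0,"az":0,"jaw":255},{"dx":0,"dy":-0.112,"dz":0,"ax":0,"ay":0,"az":0,"jaw":255},{"dx":0,"dy":0,"dz":0,"ax":0,"ay":0,"az":0,"jaw":255}]'
python3 - <<'E'
from h import *
s=viewer.snapshot("wrist");cv2.imwrite("pics/w7.png",s["img"][150:280,:])
E
```

```text
clock: 10.8
eef_pos: [509.5, -47.1, 29.3]
tcp_rot: [[-0.964, 0.266, 0.0], [0.266, 0.964, -0.0], [-0.0, -0.0, -1.0]]
ft_force: [1.2, -0.7, 1.4]
width: 0.005
grasp_force: 1.0
clock: 11.9
eef_pos: [502.1, -74.1, 29.3]
tcp_rot: [[-0.964, 0.266, 0.0], [0.266, 0.964, -0.0], [-0.0, -0.0, -1.0]]
ft_force: [0.9, -2.2, 1.0]
width: 0.007
grasp_force: 0.9
clock: 13.1
eef_pos: [493.8, -104.0, 29.3]
tcp_rot: [[-0.964, 0.266, 0.0], [0.266, 0.964, -0.0], [-0.0, -0.0, -1.0]]
ft_force: [0.1, -1.8, 3.1]
width: 0.01
grasp_force: 1.2
```

View pics/w7.png

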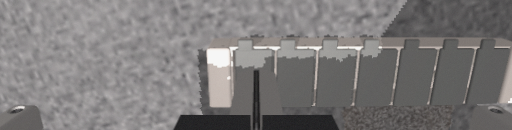

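All seven lids appear flush, with lid 7 under the finger (232–275). I'll lift clear and check once from above.

```bash
python3 -m inch '[{"dx":0,"dy":0,"dz":-0.2,"ax":0,"ay":0,"az":0,"jaw":255},{"dx":0,"dy":0,"dz":-1,"ax":0,"ay":0,"az":0,"jaw":255},{"dx":0,"dy":0,"dz":-1,"ax":0,"ay":0,"az":0,"jaw":255},{"dx":0,"dy":0,"dz":-1,"ax":0,"ay":0,"az":0,"jaw":255},{"dx":0,"dy":0,"dz":-1,"ax":0,"ay":0,"az":0,"jaw":255},{"dx":0,"dy":0,"dz":-1,"ax":0,"ay":0,"az":0,"jaw":255},{"dx":0,"dy":0,"dz":-1,"ax":0,"ay":0,"az":0,"jaw":255},{"dx":0,"dy":0.8,"dz":-0.8,"ax":0,"ay":0,"az":0,"jaw":255},{"dx":0,"dy":1,"dz":0,"ax":0,"ay":0,"az":0,"jaw":255},{"dx":0,"dy":1,"dz":0,"ax":0,"ay":0,"az":0,"jaw":255},{"dx":0,"dy":0,"dz":0,"ax":0,"ay":0,"az":0,"jaw":255},{"dx":0,"dy":0,"dz":0,"ax":0,"ay":0,"az":0,"jaw":255}]'
python3 look.py pics/w8.png
```

```text
clock: 14.35
eef_pos: [512.3, -35.8, 204.3]
tcp_rot: [[-0.964, 0.265, -0.0], [0.265, 0.964, -0.0], [0.0, -0.0, -1.0]]
ft_force: [-1.3, -0.7, 0.6]
width: 0.007
grasp_force: 0.0
row_start [345.6 174. ] [540.6  73.6  29. ] 0.93
row_end [182.9 174.6] [ 486.5 -126.7   29. ] 0.61
14.5 [512.20000327 -36.83350396 204.30620272] [[-9.637e-01  2.669e-01 -3.000e-04]
 [ 2.669e-01  9.637e-01 -3.000e-04]
 [ 2.000e-04 -3.000e-04 -1.000e+00]] 0.002060238422088514 [-0.41983863  0.09256441  0.07484428]
```

View pics/w8.png

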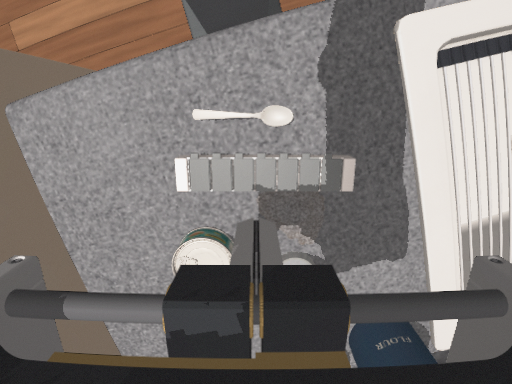

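The view from above shows all lids flat with even gaps (cols 188–342). The organiser is where it stood (row_end 486,-127), and the spoon and tin haven't moved.

```bash
python3 -c "
from rig import r
print(r.hand_in())"
```

```text
the job is handed in; nothing more can be done
None
```

I pressed all seven lids shut in order, in one stroke with the finger rising about 6 mm between lids; the organiser, spoon and tin look unmoved in the last picture, the hand is clear, and the job is handed in (no verdict was returned).

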